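# Post spoiled glaze test tiles through the sherd bin's sprung flap

### The arm

A 7-joint arm with a two-finger parallel gripper is mounted at the origin on the work surface. World frame = base frame: x ahead of the robot, y to its left, z up, the work surface at z = 0. Lengths are in m, angles in degrees, forces in N, time in s.
With the tool pointing down it reaches from about 0.4 to 0.85 m from the base axis. Payload 6.9 kg.
Tool frame: the origin (TCP) lies midway between the tips of the shut fingers; the grasp point (between the pads) lies 19 mm behind it; z points along the fingers, y is the line along which they close (so a half turn about z gives the same grasp; the last joint's range is limited). The gripper opens to 85 mm and grips with 20 to 120 N. Pads are 22 mm wide; open, the fingers measure 114 mm over their backs; the gripper's body (76 mm by 85 mm) begins 54 mm behind the grasp point. The pads swing forward as they close: fully open they stand 13 mm farther back than shut.
Start: joints at [-61.622, 29.078, -13.613, 85.955, 7.202, 65.827, -8.869], TCP at [0.238, 0.578, 0.209] pointing down, gripper open.
Joint ranges: [-176.47, 176.47], [-13.61, 117.27], [-81.72, 77.17], [0.22, 143.17], [-87.28, 267.28], [10, 112.55], [-165.47, 165.47]. Speed limits (degrees/s): [136.94, 136.94, 180, 180, 180, 180, 180].

### API

Orientations are given as a 3x3 rotation matrix whose columns are the frame's x, y, z axes.
In Python, from bench import env, viewer, job, monitor gives the robot as it stands. Calls block until the motion is done:
- env.move_pose(position, orientation): joint-space move of the TCP to a pose.
- env.servo_line(position, max_speed=0.15, rotation=None): straight line of the TCP; rotation=None keeps the orientation; max_speed is the mean speed in m/s.
- env.set_joints(angles): joint-space move.
- env.move_gripper(opening, force=None): finger opening in m; force is the grip in N (None keeps the last); returns when the fingers have stopped.
- env.dwell(seconds).
- env.solve_ik(position, orientation): joint angles nearest the present ones, or None.
- viewer.get_image(name): name is "side" or "top"; returns the picture (480x640x3 uint8, blue, green, red); there is no depth.
- viewer.calibration(name): a dict with "camera_matrix" (3x3 intrinsics, pixels), "pose" (4x4, takes a point from camera to world coordinates). Camera axes: x right, y up, looking along -z (the intrinsics and any distortion apply to the point x, -y, -z); pixel columns grow to the right and rows downward; lengths in m; the calibration is good to about 2 mm. A picture is of the moment at which its call begins. calibration takes no time and is no camera call.
A pose or a line that the arm cannot do raises env.IKError and nothing moves.
- job.sign_off(): hands the job in; it is judged then, once.
Readings, each from a call of its own:
- monitor.current_time_s(): time.
- monitor.current_joint_positions(): joint angles.
- monitor.current_joint_vel(): joint speeds.
- monitor.current_effort(): joint torques, N m.
- monitor.current_ee_pos(): TCP position.
- monitor.current_ee_rot(): TCP orientation.
- monitor.current_contact_force(): force on the tool from outside, world axes, zero at the start.
- monitor.current_wrist_torque(): the same for the moment, N m.
- monitor.current_finger_gap(): finger opening in m.
- monitor.current_grasp_force(): force on a finger pad.
Only numpy, scipy, OpenCV 4.12 (cv2) and the standard library are available. Lean on these libraries where they do the work, as an engineer would, in place of code of your own. Each camera call takes 0.05 s, during which the arm holds its last target. There are 200 camera calls.

### The job

Two of the four glaze test tiles in the wooden rack are spoiled (dark brown, blistered, a corner off): put both into the green sherd bin, pushing its sprung flap in with the hand and holding it open as each tile goes through. The pile inside cannot be seen, so do not let a tile fall or ram it down: keep hold of it until you feel it lightly touch what is lying in the bin, let go there, then come out and let the flap shut. Leave the two pale green tiles standing in the rack and do not disturb the jar and the cup.

Things in the scene. Friction and masses are not known exactly. Their poses are not given: they have to be found in the camera images.
- bin: fixed green sheet-steel sherd bin, 210 mm deep (x, from -110 to 100), 220 wide (y), 222 tall; origin on its underside, mid-width; x points level from its front (robot side) to its back, z up. Front upright to 150 mm, then a flat shoulder rises at 35 degrees from x = -110, z = 150 to x = -8, z = 222 mm; then a flat roof. Walls 4 mm.
- slot (a point): centre of the slot in the sloping shoulder, in its outer face, at x = -54, z = 190 mm in the bin's frame; axes as the bin's. Slot 170 mm wide (y), 70 mm up the slope: lower lip at x = -83, z = 170, upper edge at x = -25, z = 210. Straight in is down and tilted 35 degrees towards bin x; 25 to 40 passes too. Nothing but the flap behind it.
- flap (a joint): steel flap shutting the slot from inside (166 x 68 x 3 mm), rad: 0 shut; hinged on the slot's upper edge, it swings inward to at most 1.5. A spring shuts it: 0.06 N m at first, 0.16 wide open, so about 2 N at the slot's centre pushes it in. With the fingers 20 mm or more through the slot it rests on hand and tile at about 1.0 to 1.2, rubbing with 2 to 3 N as they slide past.
- pan: liner pan inside the bin, out of sight, its origin 5 mm in front of and 6 above the bin's, same axes. Full of old sherds, heaped almost flat and hard; the top of the pile lies somewhere between 77 and 96 mm above the bin's underside, different every time, and can only be felt.
- reject_a_center (a point): a spoiled test tile: blackish-brown blistered glaze, one top corner (8 x 8 mm) broken off; 100 mm tall (its z), 40 wide (its y), 8 thick (its x), 70 g; the point is half-way up. Stands 30 mm deep in a rack slot with 1 mm play, its axes along the rack's; lift it straight up. Pinched across its width 36 mm above this point (14 below its top) it reaches the pile with the fingers partly inside the slot.
- reject_b_center (a point): the other of the two: a spoiled test tile: blackish-brown blistered glaze, one top corner (8 x 8 mm) broken off; 100 mm tall (its z), 40 wide (its y), 8 thick (its x), 70 g; the point is half-way up. Stands 30 mm deep in a rack slot with 1 mm play, its axes along the rack's; lift it straight up. Pinched across its width 36 mm above this point (14 below its top) it reaches the pile with the fingers partly inside the slot.
- good_a_center (a point): a sound test tile, smooth pale green, to stay in the rack; same size and stance as the spoiled ones; the point is half-way up.
- good_b_center (a point): the other one: a sound test tile, smooth pale green, to stay in the rack; same size and stance as the spoiled ones; the point is half-way up.
- rack: the fixed pale wood rack, a block 190 mm long (its x) by 70 mm wide (its y) by 40 mm tall, origin at the centre of its underside; four slots 42 mm apart along x (at -63, -21, 21, 63 mm), 30 mm deep, hold the tiles upright, their width along y. Any tile may stand in any slot.
- glaze_jar_center (a point): centre of a white glaze jar with a blue cap, 64 mm across, 85 mm tall, standing on the bench; bystander
- water_cup_center (a point): centre, 30 mm up, of a blue cup, 64 mm across, 60 mm tall, standing on the bench; bystander
Mind the look-alikes: they are no part of the job. Leave any pink look-alike of the part that bears reject_b_center alone. What is shaped like the part that bears reject_a_center but red is not meant.

How it is judged (in metres and radians):
On the way, in this order (a step that is already met when the one before it is completed fails the run):
1. one spoiled tile, still held, touches the pile inside the bin while the flap is held open (over 0.5 rad) (((contact force between reject_a and pan above 0.3 N and contact force between the fingers and reject_a above 1 N and value of joint flap above 0.5 rad) or (contact force between reject_b and pan above 0.3 N and contact force between the fingers and reject_b above 1 N and value of joint flap above 0.5 rad))), for 0.1 s.
2. with the first left in the bin, the other spoiled tile, still held, touches the pile (or the first tile) inside while the flap is held open (((((contact force between reject_a and pan above 0.3 N or contact force between reject_a and reject_b above 0.3 N) and contact force between the fingers and reject_a above 1 N and value of joint flap above 0.5 rad) and (x of reject_b_center in the frame of bin between -0.11 and 0.1 m and y of reject_b_center in the frame of bin between -0.11 and 0.11 m and z of reject_b_center in the frame of bin between 0 and 0.15 m) and contact force between the fingers and reject_b below 3 N) or (((contact force between reject_b and pan above 0.3 N or contact force between reject_b and reject_a above 0.3 N) and contact force between the fingers and reject_b above 1 N and value of joint flap above 0.5 rad) and (x of reject_a_center in the frame of bin between -0.11 and 0.1 m and y of reject_a_center in the frame of bin between -0.11 and 0.11 m and z of reject_a_center in the frame of bin between 0 and 0.15 m) and contact force between the fingers and reject_a below 3 N))), for 0.1 s.
At the end, for the whole second after the job is handed in: Both spoiled tiles lie at rest and let go inside the bin (centres inside its walls and less than 150 mm above its underside), the flap is shut (under 0.08 rad), and both sound tiles stand upright in the rack (within 0.15 rad) (x of reject_a_center in the frame of bin between -0.11 and 0.1 m and y of reject_a_center in the frame of bin between -0.11 and 0.11 m and z of reject_a_center in the frame of bin between 0 and 0.15 m and x of reject_b_center in the frame of bin between -0.11 and 0.1 m and y of reject_b_center in the frame of bin between -0.11 and 0.11 m and z of reject_b_center in the frame of bin between 0 and 0.15 m and contact force between the fingers and reject_a below 0.05 N and contact force between the fingers and reject_b below 0.05 N and linear speed of each of reject_a, reject_b below 0.03 m/s and value of joint flap below 0.08 rad and angle between each of good_a_center, good_b_center's own z axis and vertical below 0.15 rad); the robot touches nothing.
It fails at once if a sound tile is moved by more than 12 mm (distance of any of good_a_center, good_b_center from where it was at the start of the episode above 0.012 m).
It fails at once if the jar or the cup is moved by more than 15 mm (distance of any of glaze_jar_center, water_cup_center from where it was at the start of the episode above 0.015 m).
It fails at once if a held tile is rammed onto the pile with more than 35 N ((contact force between the fingers and reject_a above 1 N and contact force between reject_a and pan above 35 N) or (contact force between the fingers and reject_b above 1 N and contact force between reject_b and pan above 35 N)).
It also fails if it takes over 67 s, if anything falls off the work surface, if the arm or the gripper's body presses on something with over 40 N, if the wrist force passes 120 N, or if a joint passes its speed limit or range.

## Working session

There is one attempt and no reset: what is moved stays moved. The work goes in short steps, each a Python script; the robot and the scene stay as the last script left them, time stands still between calls to the robot, and variables do not carry over. Pictures are saved under pics/ and viewed, at most 10 in all, crops included, and the job is handed in when it is done.

```bash
mkdir -p pics; python3 - <<'E'
from bench import env,viewer,job,monitor
import cv2,numpy as np
np.set_printoptions(precision=4,suppress=True)
for n in("side","top"):
    cv2.imwrite(f"pics/{n}0.png",viewer.get_image(n)); c=viewer.calibration(n); print(n,c)
print(monitor.current_time_s(),monitor.current_ee_rot())
E
```

```text
side {'camera_matrix': array([[482.726 ,   0.    , 323.1454],
       [  0.    , 482.726 , 241.0497],
       [  0.    ,   0.    ,   1.    ]]), 'pose': array([[ 0.2966,  0.9084, -0.2948,  0.3076],
       [-0.955 ,  0.2801, -0.0978, -0.0792],
       [-0.0062,  0.3105,  0.9505,  0.9979],
       [ 0.    ,  0.    ,  0.    ,  1.    ]])}
top {'camera_matrix': array([[483.2254,   0.    , 317.8444],
       [  0.    , 483.2254, 244.6733],
       [  0.    ,   0.    ,   1.    ]]), 'pose': array([[-0.0298,  0.9962, -0.082 ,  0.5063],
       [-0.9996, -0.0299,  0.0004, -0.0065],
       [-0.0021,  0.082 ,  0.9966,  1.0316],
       [ 0.    ,  0.    ,  0.    ,  1.    ]])}
0.1 [[-0.925   0.38   -0.0006]
 [ 0.38    0.925  -0.0015]
 [-0.     -0.0016 -1.    ]]
```

View pics/top0.png

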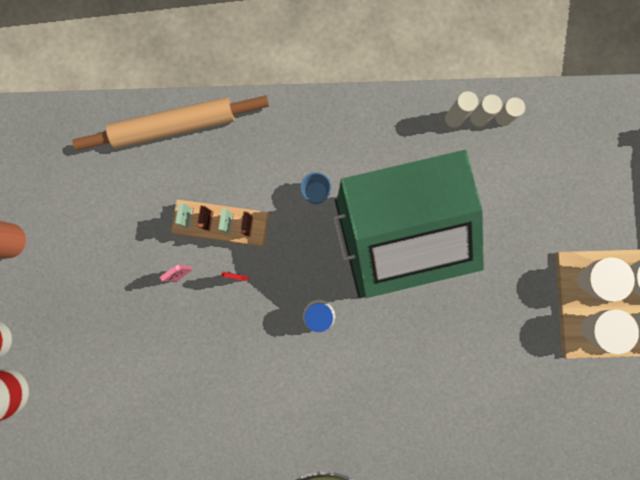

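View pics/side0.png

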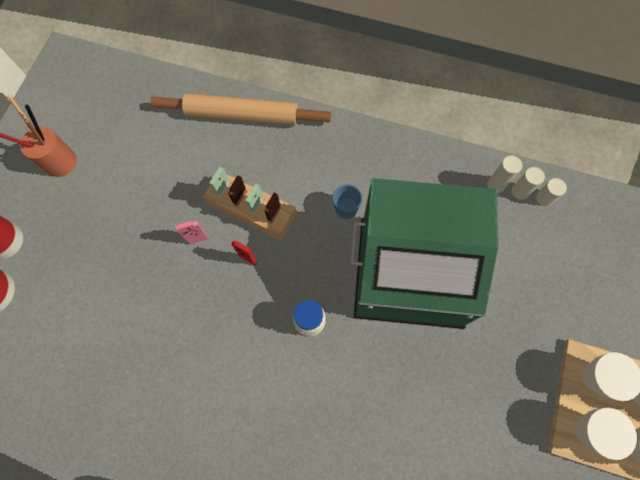

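Top view: rejects are the dark tiles at (205,217) and (247,223). Sound tiles are pale green at (183,213) and (226,219). The pink (175,273) and red (235,276) pieces stand loose outside the rack, so they're look-alikes. Bin slot is at about (422,252), cup (316,187), jar (319,317). I'll confirm in a crop and extract the outlines.

```bash
cat > vis.py <<'E'
import cv2,numpy as np
from bench import viewer
np.set_printoptions(precision=4,suppress=True)
def ray(n,uv):
    c=viewer.calibration(n);K=c["camera_matrix"];T=c["pose"]
    d=np.linalg.inv(K)@np.array([uv[0],uv[1],1.]);d=T[:3,:3]@(d*[1,-1,-1]);return T[:3,3],d/np.linalg.norm(d)
def onz(n,uv,z):
    o,d=ray(n,uv);return o+d*(z-o[2])/d[2]
def tri(a,b):
    A=np.zeros((3,3));y=np.zeros(3)
    for n,uv in(("top",a),("side",b)):
        o,d=ray(n,uv);P=np.eye(3)-np.outer(d,d);A+=P;y+=P@o
    return np.linalg.solve(A,y)
def proj(n,p):
    c=viewer.calibration(n);T=c["pose"];q=T[:3,:3].T@(np.asarray(p)-T[:3,3]);q=c["camera_matrix"]@(q*[1,-1,-1]);return q[:2]/q[2]
E
python3 - <<'E'
from vis import *
t=cv2.imread("pics/top0.png");s=cv2.imread("pics/side0.png")
a=cv2.resize(t[190:255,165:275],None,fx=4,fy=4,interpolation=cv2.INTER_CUBIC);b=cv2.resize(s[160:243,193:303],None,fx=4,fy=4,interpolation=cv2.INTER_CUBIC)
cv2.imwrite("pics/rack.png",np.vstack([a,b]))
for n,im in(("top",t),("side",s)):
    h=cv2.cvtColor(im,cv2.COLOR_BGR2HSV)
    roi=np.zeros(h.shape[:2],np.uint8);roi[140:335,325:505]=255
    g=cv2.inRange(h,(60,100,30),(90,255,255))&roi
    cs,hi=cv2.findContours(g,cv2.RETR_CCOMP,cv2.CHAIN_APPROX_NONE)
    for i,c in enumerate(cs):
        if cv2.contourArea(c)>1500: print(n,"green","hole" if hi[0][i][3]>=0 else "outer",cv2.approxPolyDP(c,4,True)[:,0].tolist())
    f=cv2.inRange(h,(0,0,110),(180,50,255))&roi
    cs,_=cv2.findContours(f,cv2.RETR_EXTERNAL,cv2.CHAIN_APPROX_NONE)
    for c in cs:
        if cv2.contourArea(c)>1500: print(n,"flap",cv2.approxPolyDP(c,4,True)[:,0].tolist(),cv2.boxPoints(cv2.minAreaRect(c)))
    w=cv2.inRange(h,(8,70,90),(22,200,255));roi[:]=0;roi[160:260,160:300]=255
    cs,_=cv2.findContours(w&roi,cv2.RETR_EXTERNAL,cv2.CHAIN_APPROX_NONE)
    al=np.vstack([c for c in cs if cv2.contourArea(c)>15]);print(n,"wood",cv2.approxPolyDP(cv2.convexHull(al),3,True)[:,0].tolist())
E
```

```text
top flap [[466, 227], [373, 248], [378, 278], [467, 257]] [[370.3798 248.1953]
 [465.6459 225.5129]
 [472.9957 256.382 ]
 [377.7296 279.0644]]
top flap [[325, 140], [328, 197], [337, 195], [343, 177], [465, 149], [482, 207], [481, 271], [367, 298], [325, 302], [333, 314], [325, 334], [504, 334], [504, 140]] [[325.     140.    ]
 [504.     140.    ]
 [504.     333.9999]
 [325.     333.9999]]
top wood [[176, 200], [266, 212], [264, 245], [171, 232]]
side flap [[381, 250], [377, 285], [472, 292], [477, 259]] [[376.9277 285.7635]
 [380.3587 249.4934]
 [477.6905 258.7005]
 [474.2595 294.9705]]
side flap [[504, 198], [497, 196], [498, 248], [484, 315], [460, 330], [326, 312], [325, 334], [504, 334]] [[325. 334.]
 [325. 196.]
 [504. 196.]
 [504. 334.]]
side flap [[325, 140], [325, 193], [332, 194], [342, 184], [356, 186], [363, 196], [356, 217], [363, 216], [372, 177], [440, 183], [437, 175], [443, 170], [491, 175], [501, 162], [504, 169], [504, 140]] [[325. 140.]
 [504. 140.]
 [504. 217.]
 [325. 217.]]
side wood [[208, 187], [229, 175], [293, 206], [296, 213], [278, 239], [206, 203], [203, 195]]
```

View pics/rack.png

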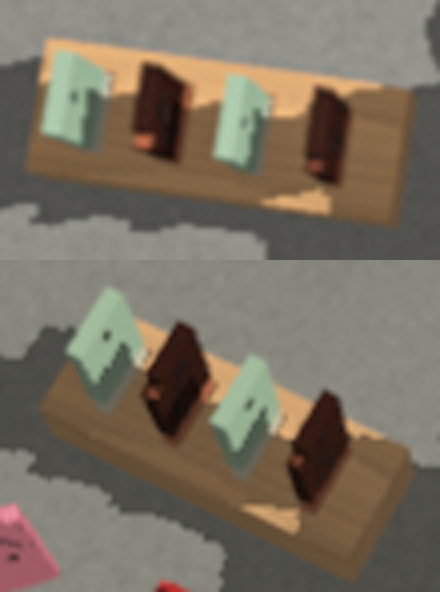

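The crop confirms it: dark brown blistered tiles with a broken corner sit in the 2nd and 4th slots from the left (top view), and the 1st and 3rd are pale green. Next, the bin's edges, close up.

```bash
python3 - <<'E'
from vis import *
t=cv2.imread("pics/top0.png");s=cv2.imread("pics/side0.png")
r=lambda i:cv2.resize(i,None,fx=2.5,fy=2.5,interpolation=cv2.INTER_CUBIC)
im=np.hstack([r(t[145:305,333:493]),r(s[172:332,346:506])])
im=np.clip(im.astype(float)*1.6,0,255).astype(np.uint8);cv2.imwrite("pics/bin.png",im)
tc=np.array([[176.25,199.5],[267.5,212],[171.75,233],[262,245]]);
P=[onz("top",p,.04) for p in tc];print(np.array(P))
print("len",np.linalg.norm(P[1]-P[0]),np.linalg.norm(P[3]-P[2]),"wid",np.linalg.norm(P[2]-P[0]),np.linalg.norm(P[3]-P[1]))
sc=[[203.5,196.3],[281,233.8],[295.5,207.5]];Q=[onz("side",p,.04) for p in sc];print("FL,FR,BR side",np.array(Q),np.linalg.norm(Q[1]-Q[0]),np.linalg.norm(Q[2]-Q[1]))
ft=[[372,249],[466.5,226],[471.5,256.5],[377.5,279]];fs=[[381,250],[477,259],[473,293],[377,285]]
F=np.array([tri(a,b) for a,b in zip(ft,fs)]);print("flap UL UR LR LL\n",F,F.mean(0),np.linalg.norm(np.roll(F,-1,0)-F,axis=1))
for n,p in(("top",(316,187)),("top",(319,317))): print(onz(n,p,.07))
E
```

```text
[[0.6908 0.2841 0.04  ]
 [0.6589 0.0953 0.04  ]
 [0.6212 0.2938 0.04  ]
 [0.5907 0.1081 0.04  ]]
len 0.19152557017673497 0.18824220118863097 wid 0.0703385910189917 0.06940313583641768
FL,FR,BR side [[0.6256 0.296  0.04  ]
 [0.5939 0.1086 0.04  ]
 [0.6593 0.0981 0.04  ]] 0.19004138509704363 0.06623198922648377
flap UL UR LR LL
 [[ 0.563  -0.0975  0.2187]
 [ 0.5968 -0.2575  0.2165]
 [ 0.5457 -0.27    0.1911]
 [ 0.5124 -0.1088  0.1811]] [ 0.5545 -0.1834  0.2018] [0.1636 0.0585 0.1649 0.064 ]
[ 0.7022 -0.0067  0.07  ]
[ 0.4423 -0.0049  0.07  ]
```

View pics/bin.png

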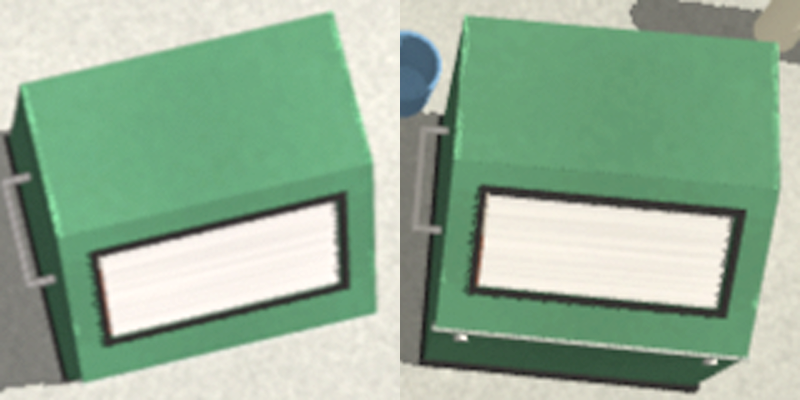

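The crop shows the bin's roof, shoulder break, front edge and slot clearly in both views. I'll triangulate the six edge corners plus the slot corners and do a rigid fit.

```bash
python3 - <<'E'
from vis import *
from scipy.optimize import least_squares
t=np.array([[20,85],[332,13],[65,237],[373,163],[82,381],[376,311],[93,253],[346,193],[348,286],[106,345]])/2.5+[333,145]
s=np.array([[467,16],[778,43],[453,160],[778,188],[433,329],[744,356],[481,187],[745,211],[726,316],[470,293]])/2.5+[346-160,172]; s[:,0]+=0
s[:,0]=np.array([467,778,453,778,433,744,481,745,726,470])/2.5-160+346
W=np.array([tri(a,b) for a,b in zip(t,s)]);print(W)
B=np.array([[.1,.11,.222],[.1,-.11,.222],[-.008,.11,.222],[-.008,-.11,.222],[-.11,.11,.15],[-.11,-.11,.15],[-.025,.085,.21],[-.025,-.085,.21],[-.083,-.085,.17],[-.083,.085,.17]])
def T(p): 
    c,q=np.cos(p[2]),np.sin(p[2]);return B@np.array([[c,q,0],[-q,c,0],[0,0,1]])+[p[0],p[1],p[3]]
def res(p):
    return np.concatenate([(proj(n,X)-u) for n,U in(("top",t),("side",s)) for X,u in zip(T(p),U)])
for fz in(0,1):
    r=least_squares(lambda p:res([*p[:3],p[3]*fz]),[.6,-.2,-.2,0],loss="soft_l1")
    print(fz,r.x,np.degrees(r.x[2]));print(res([*r.x[:3],r.x[3]*fz]).reshape(2,-1,2).round(1).tolist())
E
```

```text
[[ 0.6825 -0.0491  0.2277]
 [ 0.7244 -0.2605  0.231 ]
 [ 0.5768 -0.0718  0.2323]
 [ 0.6213 -0.2815  0.2306]
 [ 0.4796 -0.0895  0.1459]
 [ 0.5238 -0.3027  0.1552]
 [ 0.5672 -0.0931  0.2202]
 [ 0.603  -0.266   0.2201]
 [ 0.5422 -0.2791  0.1734]
 [ 0.5056 -0.1059  0.1733]]
0 [ 0.609  -0.1758  0.2024  0.    ] 11.598807853475154
[[[-1.0, -0.6], [-0.5, -1.1], [-3.9, 0.1], [-0.6, -0.1], [-0.4, 0.7], [-0.7, 0.7], [0.9, 0.7], [-3.7, 1.9], [-3.1, -1.1], [1.1, -2.7]], [[-0.4, 0.0], [0.9, 0.2], [0.9, 0.1], [1.7, 0.9], [1.5, -0.2], [2.2, 1.1], [3.1, 2.3], [-2.2, 2.0], [-1.6, -1.7], [2.9, -1.8]]]
1 [ 0.6081 -0.1752  0.2028  0.0039] 11.620639343994005
[[[-1.2, -0.5], [-0.2, -1.2], [-4.1, 0.5], [-0.2, 0.0], [-0.5, 1.3], [-0.2, 1.2], [0.8, 1.1], [-3.4, 2.1], [-2.8, -0.7], [1.1, -2.2]], [[-0.7, -0.6], [1.2, -0.4], [0.6, -0.2], [2.1, 0.6], [1.2, -0.2], [2.5, 1.1], [2.8, 2.0], [-2.0, 1.7], [-1.4, -1.7], [2.7, -1.9]]]
```

```bash
cat > geo.py <<'E'
from vis import *
from bench import env,monitor
e=np.array([-.163,-.9866,0]);w=np.array([.9866,-.163,0]);Z=np.array([0,0,1.])   # rack length (left->right), tile width
rack=np.array([.641,.196,0]);R1=rack-.021*e+[0,0,.06];R2=rack+.063*e+[0,0,.06]
yaw=.2026;bx=np.array([np.cos(yaw),np.sin(yaw),0]);by=np.array([-np.sin(yaw),np.cos(yaw),0]);bo=np.array([.6087,-.1756,0])
def frame(y,z): return np.column_stack([np.cross(y,z),y,z])
def Rt(sg): return frame(sg*w,-Z)
a=np.radians(35);zi=np.sin(a)*bx-np.cos(a)*Z
def Rb(sg): return frame(sg*by,zi)
def pb(d,y): return bo-.054*bx+.19*Z+y*by+d*zi      # d along insertion axis past slot centre
E
python3 - <<'E'
from geo import *
for R in(R1,R2):
    print(R,[proj("top",R+.05*Z+i*.004*e+j*.02*w).round(1).tolist() for i in(-1,1) for j in(1,-1)],[proj("side",R+.05*Z+i*.004*e+j*.02*w).round(1).tolist() for i in(-1,1) for j in(1,-1)])
for sg in(1,-1):
    print(sg)
    for n,p,r in(("R1up",R1+.27*Z,Rt(sg)),("R1",R1+.013*Z,Rt(sg)),("R2",R2+.013*Z,Rt(sg)),("mid",np.array([.47,-.03,.40]),Rb(sg)),("pre",pb(-.1,-.022),Rb(sg)),("in",pb(.075,-.022),Rb(sg)),("in2",pb(.075,.022),Rb(sg))):
        q=env.solve_ik(p,r);print(n,p.round(3),q if q is None else np.round(q,0))
for f,n in(("top0","top"),("side0","side")):
    h=cv2.cvtColor(cv2.imread(f"pics/{f}.png"),cv2.COLOR_BGR2HSV);m=cv2.inRange(h,(0,60,0),(20,255,75));m[:160]=0;m[260:]=0;m[:,:160]=0;m[:,300:]=0
    for c in cv2.findContours(m,cv2.RETR_EXTERNAL,cv2.CHAIN_APPROX_NONE)[0]:
        if cv2.contourArea(c)>60:print(n,cv2.boundingRect(c),cv2.approxPolyDP(c,2,True)[:,0].tolist())
E
```

```text
[0.6444 0.2167 0.06  ] [[200.2, 205.5], [197.1, 225.9], [204.4, 206.0], [201.2, 226.4]] [[238.4, 176.0], [228.5, 192.2], [241.8, 177.6], [231.9, 193.9]]
[0.6307 0.1338 0.06  ] [[243.4, 211.2], [240.3, 231.7], [247.5, 211.8], [244.4, 232.2]] [[274.8, 193.0], [265.2, 209.6], [278.3, 194.6], [268.7, 211.3]]
1
R1up [0.644 0.217 0.33 ] [-24.  31.   8.  63.  -4.  86. -27.]
R1 [0.644 0.217 0.073] [-24.  41.   6.  87.  -5.  53. -26.]
R2 [0.631 0.134 0.073] [-20.  38.  10.  93.  -8.  50. -16.]
mid [ 0.47 -0.03  0.4 ] [-16. -12.  20. 116.  -8.  42. 111.]
pre [ 0.504 -0.22   0.272] [ 93.  17. -70. 118. -12.  29. 139.]
in [ 0.602 -0.199  0.129] [ 68.  36. -59. 121.  63.  13.  66.]
in2 [ 0.594 -0.156  0.129] [ 64.  34. -59. 125.  79.  12.  45.]
-1
R1up [0.644 0.217 0.33 ] [ -5.  33. -33.  63.  17.  88. 137.]
R1 [0.644 0.217 0.073] [ -2.  44. -35.  86.  28.  59. 127.]
R2 [0.631 0.134 0.073] [  5.  41. -34.  92.  27.  55. 133.]
mid [ 0.47 -0.03  0.4 ] [-15. -12.  19. 116.  -9.  42. -68.]
pre [ 0.504 -0.22   0.272] [ -8.  15.  59. 119. -60.  51.   9.]
in [ 0.602 -0.199  0.129] [ 40.  26. -15. 121. -72.  15.  17.]
in2 [ 0.594 -0.156  0.129] [ 34.  24. -14. 126. -85.  14.  26.]
top (242, 213, 10, 23) [[244, 213], [242, 229], [245, 229], [246, 232], [243, 233], [248, 235], [251, 216]]
top (198, 207, 13, 23) [[201, 207], [198, 221], [204, 223], [202, 228], [208, 229], [210, 211]]
side (265, 193, 15, 28) [[274, 193], [266, 205], [269, 209], [265, 211], [268, 220], [271, 220], [279, 207], [277, 195]]
side (228, 176, 17, 29) [[239, 176], [228, 193], [235, 204], [244, 189]]
```

```bash
sed -i 's/radians(35)/radians(29)/; s/^rack=.*/rack=np.array([.6398,.1952,0]);R1=rack-.021*e+[0,0,.06];R2=rack+.063*e+[0,0,.06]/' geo.py
cat > grab.py <<'E'
from geo import *
def grab(R):
    env.move_gripper(.062);env.move_pose(R+.13*Z,Rt(1));env.servo_line(R+.013*Z,.15)
    env.move_gripper(0.,50);print("gap",monitor.current_finger_gap(),monitor.current_grasp_force(),monitor.current_contact_force())
    env.servo_line(R+.25*Z,.2);print("lifted",monitor.current_finger_gap(),monitor.current_contact_force(),monitor.current_time_s())
E
python3 - <<'E'
from grab import *
env.move_pose(R1+.25*Z,Rt(1));print(monitor.current_time_s())
grab(R1)
for n in("top","side"): cv2.imwrite(f"pics/{n}1.png",viewer.get_image(n))
cv2.imwrite("pics/lift.png",np.hstack([cv2.imread(f"pics/{n}1.png")[100:400,100:500] for n in("top","side")]))
for n,p,r in(("mid",np.array([.5,.0,.40]),Rb(-1)),("pre",pb(-.1,-.022),Rb(-1)),("in",pb(.075,-.022),Rb(-1))):
    q=env.solve_ik(p,r);print(n,p.round(3),q if q is None else np.round(q,0))
E
```

```text
2.0917
gap 0.03762906930379836 49.39211815595627 [-0.1518  0.8357  5.1226]
lifted 0.036809327030561764 [ 0.0485  1.3023 -1.1125] 5.6333
mid [0.5 0.  0.4] [-18.  -6.  18. 108.  -5.  49. -76.]
pre [ 0.513 -0.218  0.277] [ 12.  10.  27. 113. -39.  45. -16.]
in [ 0.596 -0.201  0.124] [ 29.  26.  -3. 118. -52.  21.  -5.]
```

View pics/lift.png

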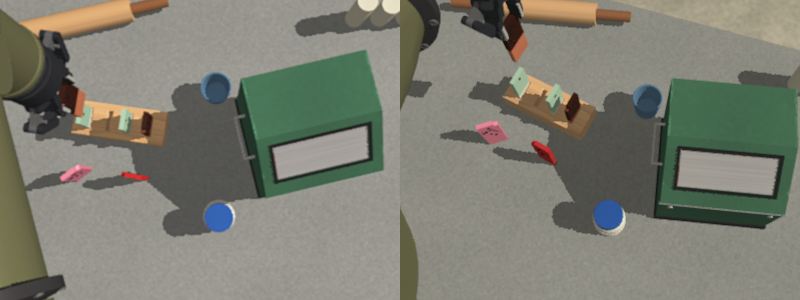

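Top and side views show the spoiled tile held above the rack, and the pale tiles, jar and cup are unmoved. Next I'll go to the slot.

```bash
cat > put.py <<'E'
from geo import *
def F(): return float(np.dot(np.mean([monitor.current_contact_force() for _ in range(3)],0),-zi))  # push back along the tool
def approach(y):
    env.move_pose(np.array([.5,0,.38]),Rb(-1));env.move_pose(pb(-.095,y),Rb(-1))
    print("pre",monitor.current_time_s(),monitor.current_joint_positions(),F())
def insert(y,d0=.03,dmax=.082,thr=4.):
    env.servo_line(pb(-.03,y),.1);print("bottom past slot",F())
    env.servo_line(pb(d0,y),.08);f=[F()];d=d0;print("d0",f,monitor.current_time_s())
    while d<dmax:
        d+=.0015;env.servo_line(pb(d,y),.02);f.append(F())
        if f[-1]-np.median(f[-9:-1])>thr and f[-1]>thr: break
    print("stop d",d,np.round(f,1),monitor.current_contact_force(),monitor.current_time_s())
    env.dwell(.3);print("held",F(),monitor.current_finger_gap());return d
E
python3 - <<'E'
from put import *
approach(-.022)
q=env.solve_ik(pb(.08,-.022),Rb(-1));print(q)
for n in("top","side"): cv2.imwrite(f"pics/{n}2.png",viewer.get_image(n))
cv2.imwrite("pics/pre.png",np.hstack([cv2.imread(f"pics/{n}2.png")[80:380,200:600] for n in("top","side")]))
E
```

```text
pre 7.9167 [ -6.9708  14.4254  51.7658 113.3391 -47.6561  49.6038  -6.6024] -0.40927644159559295
[  1.7555  30.8598  37.3212 118.1204 -75.1456  38.8707  15.9121]
```

View pics/pre.png

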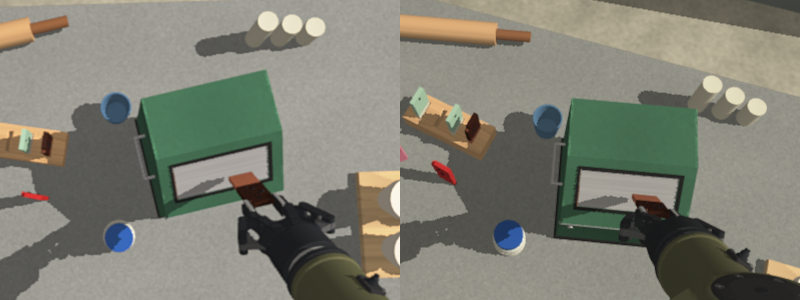

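The tile's lower end is just outside the slot, right of centre and inside the frame in both views. Inserting.

```bash
python3 - <<'E'
from put import *
insert(-.022)
E
```

```text
bottom past slot 0.9244541698557305
d0 [-2.0614375105276808] 9.7167
stop d 0.04500000000000001 [-2.1 -0.1 -0.   0.6  0.2 -0.2  0.3 -0.1  0.2  0.6  9.1] [-5.7541 -0.0116  7.3308] 12.2167
held 9.263024331188419 0.03697462940874265
```

Clean contact: 9 N, steady, at d = 45 mm, which fits the pile height range. Releasing, backing out and checking.

```bash
cat >> put.py <<'E'
def leave(y):
    env.move_gripper(.058);env.dwell(.4);print("open",F(),monitor.current_finger_gap())
    env.servo_line(pb(-.03,y),.08);print("out",monitor.current_contact_force());env.servo_line(pb(-.12,y),.15)
    env.dwell(.3);print("clear",monitor.current_contact_force(),monitor.current_time_s())
E
python3 - <<'E'
from put import *
leave(-.022)
env.move_pose(np.array([.5,0,.38]),Rb(-1))
for n in("top","side"): cv2.imwrite(f"pics/{n}3.png",viewer.get_image(n))
cv2.imwrite("pics/out.png",np.hstack([cv2.imread(f"pics/{n}3.png")[80:380,150:550] for n in("top","side")]))
E
```

```text
open 2.6648426044739404 0.05781936005083459
out [-0.1853  0.0222 -0.6781]
clear [ 0.0949  0.0686 -0.0068] 15.3833
```

View pics/out.png

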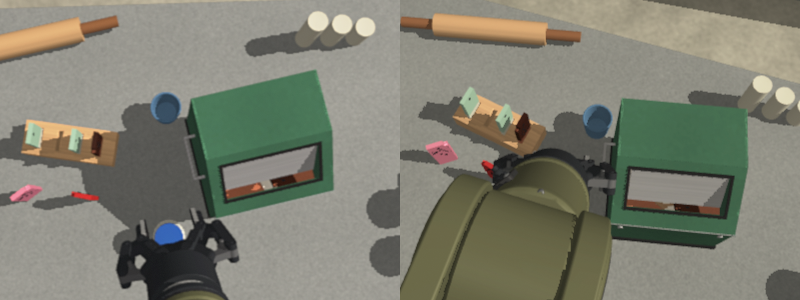

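The flap hasn't shut. Something dark shows in the slot's lower part, near top-view crop (285,180). Looking closer with a fresh picture.

```bash
python3 - <<'E'
from put import *
print(monitor.current_time_s(),monitor.current_contact_force())
t=viewer.get_image("top");s=viewer.get_image("side")
r=lambda i:cv2.resize(i,None,fx=3.3,fy=3.3,interpolation=cv2.INTER_CUBIC)
im=np.hstack([r(t[215:290,362:482]),r(s[235:310,368:488])]);cv2.imwrite("pics/slot.png",np.clip(im*1.3,0,255).astype(np.uint8))
E
```

```text
16.5833 [ 0.3708 -0.2257 -0.9041]
```

View pics/slot.png

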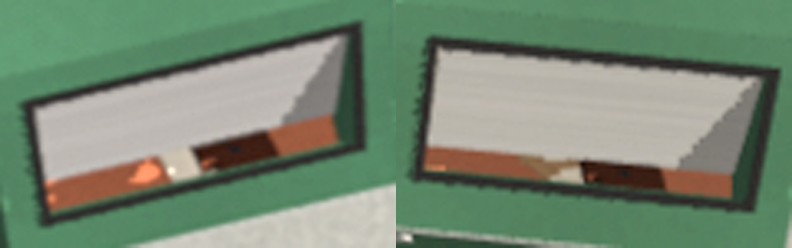

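The dark patch is as wide as the tile and sits at lip height, right behind the lower lip. So the first tile is leaning about 45° against the lip and propping the flap open. I'll press its upper part gently down and back with shut fingers so its foot slides to the rear. The second tile will go in with more tilt so it lands farther back.

```bash
cat > tilt.py <<'E'
from geo import *
n35=np.sin(np.radians(35))*bx-np.cos(np.radians(35))*Z;u35=np.cos(np.radians(35))*bx+np.sin(np.radians(35))*Z
class Tool:
    def __init__(s,deg,y,lat=0):
        a=np.radians(deg);s.z=np.sin(a)*bx-np.cos(a)*Z;s.R=frame(-by,s.z);s.c=bo-.054*bx+.19*Z+y*by+lat*u35
    def p(s,d): return s.c+d*s.z
    def F(s): return float(np.dot(np.mean([monitor.current_contact_force() for _ in range(3)],0),-s.z))
    def feel(s,d0,dmax,thr,step=.0015):
        f=[s.F()];d=d0
        while d<dmax:
            d+=step;env.servo_line(s.p(d),.03);f.append(s.F())
            if f[-1]-np.median(f[:-1][-8:])>thr and f[-1]>thr:break
        print("d",round(d,4),np.round(f,1),monitor.current_contact_force(),round(monitor.current_time_s(),1));return d
E
python3 - <<'E'
from tilt import *
env.move_gripper(0.,20)
T=Tool(33,-.022,-.015)
env.move_pose(T.p(-.05),T.R);print(monitor.current_joint_positions())
env.servo_line(T.p(.01),.1)
d=T.feel(.01,.062,12,.003)
env.dwell(.2);print(T.F(),monitor.current_ee_pos(),[np.dot(monitor.current_ee_pos()-bo,v) for v in(bx,by,Z)])
E
```

```text
[ -9.8763  23.5289  63.901  120.8017 -68.7586  54.2711  17.1049]
d 0.064 [0.6 0.4 0.6 0.6 0.1 2.  1.5 2.3 2.  1.8 2.6 2.6 2.1 3.5 1.  2.3 2.4 1.4
 0.8] [-1.1189 -0.6955  0.1796] 24.0
0.5887299408711939 [ 0.5821 -0.2035  0.1275] [np.float64(-0.03169788886619192), np.float64(-0.02199006156378298), np.float64(0.12753252723193378)]
```

```bash
cat > look.py <<'E'
from vis import *
def slot(tag):   # fraction of the slot's inside, per view, that shows bright flap
    q={"top":[[374,250],[466,228],[470,254],[379,276]],"side":[[383,253],[474,261],[470,291],[380,283]]}
    for n in q:
        im=viewer.get_image(n);cv2.imwrite(f"pics/{n}_{tag}.png",im);m=np.zeros(im.shape[:2],np.uint8);cv2.fillPoly(m,[np.array(q[n])],255)
        h=cv2.cvtColor(im,cv2.COLOR_BGR2HSV)[m>0];print(n,"flap frac",np.mean((h[:,1]<60)&(h[:,2]>100)).round(3),"brown",np.mean((h[:,1]>90)).round(3))
E
python3 - <<'E'
from tilt import *
import look
T=Tool(33,-.022,-.015)
env.servo_line(T.p(-.06),.2);env.move_pose(np.array([.5,0.05,.36]),Rt(1));env.move_pose(R2+.16*Z,Rt(1));print(monitor.current_time_s())
look.slot("b")
import cv2
t=cv2.imread("pics/top_b.png");s=cv2.imread("pics/side_b.png")
r=lambda i:cv2.resize(i,None,fx=3.3,fy=3.3,interpolation=cv2.INTER_CUBIC)
cv2.imwrite("pics/slotb.png",np.hstack([r(t[215:290,362:482]),r(s[235:310,368:488])]))
E
```

```text
26.9583
top flap frac 0.988 brown 0.0
side flap frac 1.0 brown 0.0
```

The flap is shut now, with the whole slot showing flap in both views. On to the second tile, inserted at 38° so it lands farther back.

```bash
python3 - <<'E'
from grab import *
from tilt import *
grab(R2)
env.move_pose(np.array([.5,0,.38]),Rb(-1))
for deg in(40,38,35):
  for y in(.022,.012,0): 
    T=Tool(deg,y,.004);a=env.solve_ik(T.p(-.095),T.R);b=env.solve_ik(T.p(.08),T.R);print(deg,y,None if a is None else np.round(a),None if b is None else np.round(b))
print(monitor.current_time_s())
E
```

```text
gap 0.03730460987893298 49.37322646379471 [-0.9582  0.3894  5.5432]
lifted 0.03687476179205386 [ 0.6783 -0.1693 -0.5356] 30.5417
40 0.022 [ 29.   6.   9. 127. -62.  35.   9.] [  70.   41.  -70.  128.  104.   20. -158.]
40 0.012 [ 31.   7.   9. 126. -62.  36.   9.] [  71.   42.  -70.  127.  102.   19. -154.]
40 0 [ 32.   8.   9. 125. -61.  37.  10.] [  72.   42.  -70.  126.   99.   19. -149.]
38 0.022 [ 28.   6.   9. 125. -56.  35.   2.] [  64.   35.  -58.  127.  102.   11. -157.]
38 0.012 [ 29.   7.   9. 124. -56.  36.   2.] [  65.   35.  -58.  126.   97.   10. -151.]
38 0 [ 30.   8.   9. 123. -56.  37.   3.] [  66.   36.  -59.  125.   91.   10. -144.]
35 0.022 [ 15.   6.  20. 122. -49.  37.  -7.] [ 34.  25. -14. 125. -85.  13.  26.]
35 0.012 [ 17.   7.  20. 122. -50.  38.  -5.] [ 35.  25. -13. 124. -82.  14.  24.]
35 0 [ 18.   8.  20. 120. -50.  39.  -4.] [ 36.  26. -13. 123. -79.  15.  21.]
31.9583
```

```bash
python3 - <<'E'
from tilt import *
env.set_joints([-6.97,14.43,51.77,113.34,-47.66,49.6,-6.6])
for deg in(40,38,36):
  for y in(.022,.01): 
    T=Tool(deg,y,.004);a=env.solve_ik(T.p(-.095),T.R);b=env.solve_ik(T.p(.075),T.R);print(deg,y,None if a is None else np.round(a),None if b is None else np.round(b))
print(monitor.current_time_s())
E
```

```text
40 0.022 [ -3.   8.  46. 127. -67.  41.  14.] [  70.   40.  -70.  128.  103.   19. -157.]
40 0.01 [ -1.   9.  46. 126. -67.  43.  15.] [  71.   41.  -70.  127.  100.   18. -152.]
38 0.022 [ -5.   8.  48. 126. -62.  41.   8.] [  70.   40.  -70.  127.   94.   20. -148.]
38 0.01 [ -3.   9.  47. 124. -62.  43.  10.] [  71.   41.  -70.  126.   91.   20. -144.]
36 0.022 [ -8.   8.  49. 124. -57.  41.   2.] [  64.   34.  -59.  125.   83.   12. -139.]
36 0.01 [ -6.  10.  49. 123. -58.  43.   4.] [ 36.  25. -14. 125. -86.  15.  28.]
33.275
```

```bash
python3 - <<'E'
from tilt import *
T=Tool(36,.012,.006)
env.move_pose(T.p(-.095),T.R)
env.servo_line(T.p(-.03),.12);print(T.F())
env.servo_line(T.p(.03),.1);print(T.F(),monitor.current_joint_positions(),monitor.current_time_s())
q=env.solve_ik(T.p(.065),T.R);print(q)
T.feel(.03,.072,4)
env.dwell(.3);print("held",T.F(),monitor.current_finger_gap(),monitor.current_joint_positions())
E
```

```text
2.060285821887435
-1.4969832337669935 [ -0.3819  23.842   39.371  125.258  -83.2021  39.3972  25.022 ] 35.0083
[ 19.5384  23.7259   9.0805 124.8921 -86.6405  25.1504  27.9957]
d 0.0585 [-1.5  0.7  1.3  0.8  1.3  0.1  0.5  0.4  0.2 -0.1 -0.9 -0.3 -0.1 -0.
 -0.6 -0.4 -0.2 -0.7  0.5  7.5] [-6.2027 -0.3688  4.851 ] 39.8
held 6.953946025682228 0.036596908856170805 [  9.9977  24.2604  22.9328 125.0634 -86.9726  31.5968  28.0493]
```

Contact at 58.5 mm (7 N, held), as predicted. Releasing and checking the flap.

```bash
python3 - <<'E'
from tilt import *
import look
T=Tool(36,.012,.006)
env.move_gripper(.058);env.dwell(.4);print(T.F(),monitor.current_finger_gap())
env.servo_line(T.p(.0),.08);print(monitor.current_contact_force());env.servo_line(T.p(-.1),.2)
env.move_pose(np.array([.5,0.1,.36]),Rt(1));env.dwell(.3);print(monitor.current_time_s(),monitor.current_contact_force())
look.slot("c")
t=cv2.imread("pics/top_c.png");s=cv2.imread("pics/side_c.png")
cv2.imwrite("pics/fin.png",np.hstack([t[130:340,120:500],s[130:340,170:550]]))
E
```

```text
1.0590422190006923 0.058276320240579535
[ 0.3353  0.2114 -1.123 ]
43.7917 [-0.55   -0.2472 -0.2528]
top flap frac 0.988 brown 0.0
side flap frac 1.0 brown 0.0
```

View pics/fin.png

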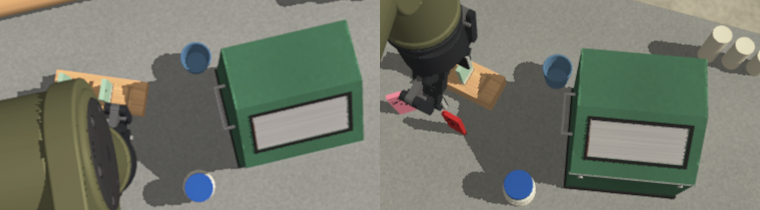

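The flap is fully shut in both views and the hand is empty. The jar and cup stand where they were, and the pale tiles look upright, though the arm hides part of the rack. Handing in.

```bash
python3 -c "
from bench import job;print(job.sign_off())"
```

```text
the job is handed in; nothing more can be done
None
```

I put both spoiled tiles in the bin and handed the job in at about 44 s of the 67 s; no verdict came back. The flap is shut, and in the last pictures the jar and cup are in place and the pale tiles stand in the rack, partly hidden by the arm; the first tile had propped the flap open and needed a gentle push to settle.

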